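# Tare the balance through its recessed key

## Task

The empty dish is already on the balance pan, so tare the balance: push the clear splash shutter all the way back by its ridge, reach into the well that has the round key and press that key fully down, let it come up again, and then push the shutter all the way forward so that it covers the wells. Use fingertips only: do not press the bar-shaped key in the other well, leave the dish undisturbed on the pan, and leave the vial and the lens case where they stand.

Things in the scene. Friction and masses are not known exactly. Their poses are not given: they have to be found in the camera images.
- balance: White low bench balance, fixed, 300 (x) x 190 (y) mm. Origin on the bench under its centre; x points from its front (display, key wells) to its back (pan), z up. The front deck is 50 mm high, with two low guides (57 mm high) along x at y = -62 and +62 mm. The raised platform begins at x = +17 mm and is 60 mm high.
- deck (a point): Point on the deck surface (50 mm above the bench) midway between the two wells; axes as the balance. The square wells lie side by side, centres 29 mm to +y and -y of it; which one holds the round key varies. Each is 44 x 44 mm inside, its mouth level with the deck, its floor 26 mm and its key's top 16 mm below the deck.
- pan (a point): Centre of the top of the round steel pan, 120 mm across, 70 mm above the bench, on the raised platform at balance x = +82 mm.
- ridge (a point): Middle of the grey push ridge on the front edge of the clear shutter, 60 mm above the bench; axes as the balance. At balance x = -118 mm when fully shut, -58 mm when fully open. 8 mm thick along x, 112 mm long along y, from 51 to 68 mm above the bench. Push its front face toward +x to open, its back face toward -x to close.
- shutter (a joint): Slide of the shutter in m: 0 = fully forward, covering both wells; 0.060 = fully back, both wells open. Starts at 0 to 0.02, takes about 1.5 N to slide, stays where it is left. Its clear plate (top 54 mm above the bench) reaches 66 mm back from the ridge; when open there are 71 mm free between ridge and platform.
- tare_key_top (a point): Centre of the top of the round key (tare), a white disc 24 mm across in the middle of its 44 x 44 mm well, 34 mm above the bench when up; it is to be pressed straight down. Axes as the balance.
- tare_key (a joint): Travel of the round key in m: 0 = up, 0.005 = fully down. Springs back; about 2 N to start, 5 N fully down.
- cal_key_top (a point): Centre of the top of the bar-shaped key (calibration), white, 34 mm (x) x 10 mm (y), in the other well at the same height; not to be pressed.
- cal_key (a joint): Travel of the bar-shaped key in m: 0 = up, 0.005 = fully down.
- dish_mid (a point): Centre of the loose covered petri dish that stands on the pan, 58 mm across, 14 mm high.
- vial_mid (a point): Centre of a small loose vial standing on the bench beside the balance at its +y side, 18 mm across, 54 mm high.
- case_mid (a point): Centre of a loose round lens case standing on the bench beside the balance at its -y side, 39 mm across, 48 mm high.

How it is judged:
By the outcome, as a careful person would: the job done as asked, in the order asked, and still so for the second after the job is handed in, with the robot touching nothing.
It also fails if it takes over 38 s, if anything falls off the work surface, if the arm or the gripper's body presses on something with over 40 N, if the wrist force passes 120 N, or if a joint passes its speed limit or range.

## Robot

A 6-joint arm with a two-finger parallel gripper is mounted at the origin on a cart in front of the work surface, level with it; the furniture and walls round the work are solid. World frame = base frame: x ahead of the robot, y to its left, z up, the work surface at z = 0. Lengths are in m, angles in rad, forces in N, time in s.
With the tool pointing down it reaches from about 0.35 to 0.95 m from the base axis. Payload 17.4 kg.
Tool frame: the origin (TCP) lies at the very end of the fingers, on their centre line; the grasp point (between the pads) lies 19 mm behind it; z points along the fingers, y is the line along which they close (so a half turn about z gives the same grasp; the last joint's range is limited). The gripper opens to 93 mm and grips with 3 to 60 N. Pads are 15 mm wide; open, the fingers measure 128 mm over their backs; the gripper's body (75 mm by 188 mm) begins 65 mm behind the grasp point.
Start: joints at [-1.171, 0.116, 1.442, -0, 1.584, -0.038], TCP at [0.286, -0.611, 0.186] pointing down, gripper open.
Joint ranges: [-2.83, 2.83], [-0.83, 2.19], [0.07, 2.5], [-1.14, 4.28], [0.01, 3], [-2.97, 2.97]. Speed limits (rad/s): [1.89, 1.89, 2.22, 3.14, 3.14, 3.14].

## Interface

Orientations are given as a unit quaternion [w, x, y, z].
In Python, from station import ctrl gives the robot as it stands. Calls block until the motion is done:
- ctrl.move_to(position, orientation): joint-space move of the TCP to a pose.
- ctrl.move_straight(position, rotation=None, feed=0.15): straight line of the TCP; rotation=None keeps the orientation; feed is the mean speed in m/s.
- ctrl.move_j(angles): joint-space move.
- ctrl.command_gripper(opening, squeeze=None): finger opening in m; squeeze is the grip in N (None keeps the last); returns when the fingers have stopped.
- ctrl.hold(seconds).
- ctrl.inverse_kinematics(position, orientation): joint angles nearest the present ones, or None.
- ctrl.get_state(): the state.
- ctrl.snapshot(name): name is "scene" or "side" or "wrist"; returns a dict with "pixels" (480x640x3 uint8, red, green, blue), "vfov" (degrees; the focal length in pixels is half the picture's height over the tangent of half this angle, whatever the lens; pixels are square), "cx", "cy" (the principal point, pixels), "R" (3x3) and "t" (3): a world point X has camera coordinates R X + t; the wrist camera has in their place "hand_eye" (4x4, takes a point from camera to tool coordinates, whose origin is the TCP and whose axes are the flange's). Camera axes: x right, y down, z forward; pixel columns grow to the right and rows downward; lengths in m; the calibration is good to about 2 mm. A picture is of the moment at which its call begins: read the wrist's pose just before it. There is no depth.
A pose or a line that the arm cannot do raises ctrl.PlanningError and nothing moves.
- ctrl.finish_job(): hands the job in; it is judged then, once.
The state is a dict: "clock": time; "q": joint angles; "qd": joint speeds; "effort": joint torques, N m; "tool_pos": TCP position; "orientation": TCP orientation; "contact_force": force on the tool from outside, world axes, zero at the start; "ft_torque": the same for the moment, N m; "opening": finger opening in m; "grip_force": force on a finger pad.
Only numpy, scipy, OpenCV 4.12 (cv2) and the standard library are available. Lean on these libraries where they do the work, as an engineer would, in place of code of your own. Each camera call takes 0.05 s, during which the arm holds its last target. There are 200 camera calls.

## Working session

There is one attempt and no reset: what is moved stays moved. The work goes in short steps, each a Python script; the robot and the scene stay as the last script left them, time stands still between calls to the robot, and variables do not carry over. Pictures are saved under pics/ and viewed, at most 10 in all, crops included, and the job is handed in when it is done.

```bash
mkdir -p pics
python3 - <<'E'
from station import ctrl
import cv2,pickle
d={}
for n in("scene","side"):
    s=ctrl.snapshot(n);d[n]=s;cv2.imwrite(f"pics/{n}0.png",s["pixels"][:,:,::-1]);print({k:v for k,v in s.items() if k!="pixels"})
pickle.dump(d,open("s0.pkl","wb"))
st=ctrl.get_state();print(st["clock"],st["orientation"],st["opening"])
s=ctrl.snapshot("wrist");print(s["hand_eye"],s["vfov"],s["cx"],s["cy"])
E
```

```text
{'vfov': 46.962689652253154, 'cx': 315.90214719721536, 'cy': 237.83959806148613, 'R': array([[-0.58348012, -0.812126  ,  0.0015217 ],
       [-0.54516206,  0.39028699, -0.74193961],
       [ 0.60195455, -0.43373659, -0.67046499]]), 't': array([0.37004956, 0.39794816, 0.53852521])}
{'vfov': 56.933061811480165, 'cx': 322.2146714249393, 'cy': 244.75731984038217, 'R': array([[ 9.46818363e-01, -3.21767746e-01, -7.10607800e-04],
       [-1.32506217e-01, -3.87892057e-01, -9.12130393e-01],
       [ 2.93218502e-01,  8.63715966e-01, -4.09899549e-01]]), 't': array([-0.5866686 ,  0.15251005,  0.69896903])}
0.1 [-5.01592460e-04  9.76138742e-01  2.17147176e-01 -9.02344056e-05] 0.09290469617944634
[[ 5.35087478e-04 -9.65271936e-01 -2.61246634e-01  7.29567435e-02]
 [ 9.99999826e-01  5.81908811e-04 -1.01868720e-04  1.02037272e-03]
 [ 2.50352735e-04 -2.61246534e-01  9.65272079e-01 -1.97503869e-01]
 [ 0.00000000e+00  0.00000000e+00  0.00000000e+00  1.00000000e+00]] 63.210867117239985 321.4895188996638 245.97592877069494
```

View pics/scene0.png

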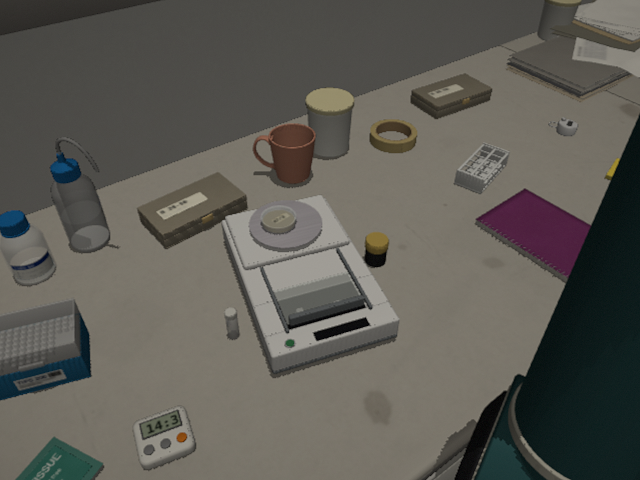

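View pics/side0.png

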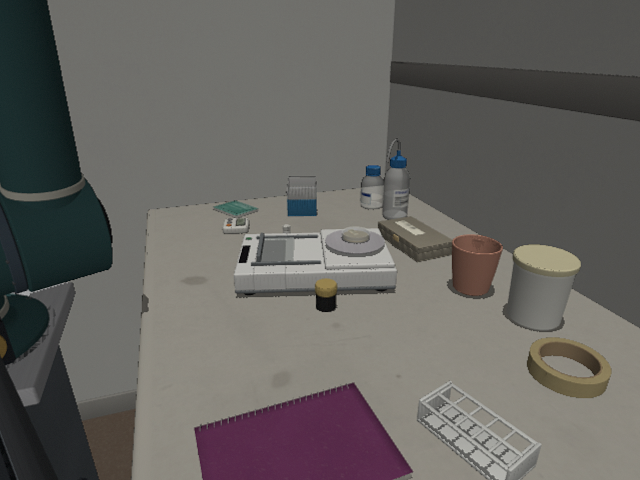

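Run:
```python
import cv2
a=cv2.imread("pics/scene0.png")[185:375,210:410];cv2.imwrite("pics/c1.png",cv2.resize(a,None,fx=4,fy=3.0,interpolation=cv2.INTER_CUBIC))
a=cv2.imread("pics/side0.png")[215:315,225:405];cv2.imwrite("pics/c2.png",cv2.resize(a,None,fx=4,fy=4,interpolation=cv2.INTER_CUBIC))
```

```text
(no output)
```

View pics/c1.png

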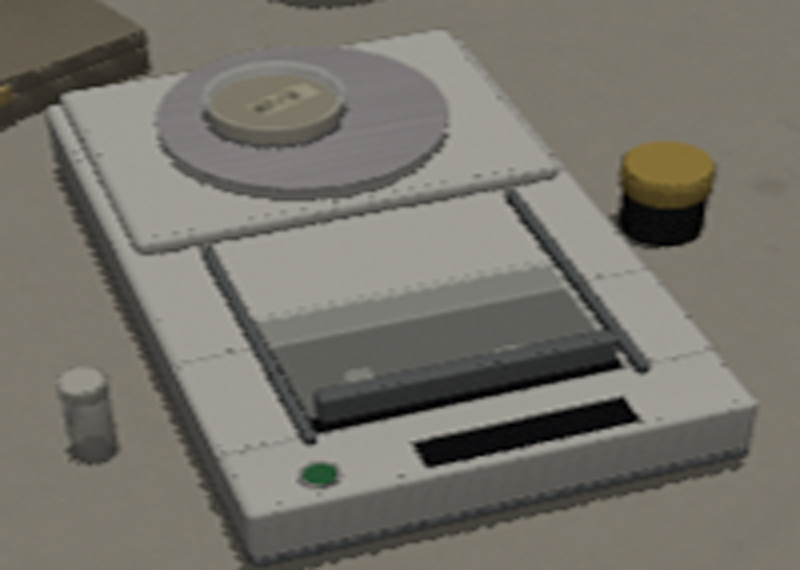

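View pics/c2.png

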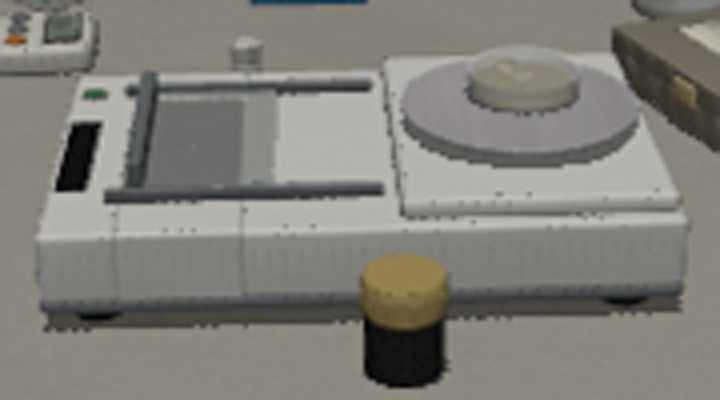

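```bash
cat > h.py <<'E'
import numpy as np,cv2
from scipy.spatial.transform import Rotation as Ro
def proj(s,X,R=None,t=None):
    R=s["R"] if R is None else R; t=s["t"] if t is None else t
    c=np.atleast_2d(X)@R.T+t; f=240/np.tan(np.radians(s["vfov"]/2))
    return c[:,:2]/c[:,2:]*f+[s["cx"],s["cy"]]
def ray(s,uv,z,R,t):
    f=240/np.tan(np.radians(s["vfov"]/2)); d=R.T@np.array([(uv[0]-s["cx"])/f,(uv[1]-s["cy"])/f,1]); o=-R.T@t
    return o+d*(z-o[2])/d[2]
def wristRt(s,st):
    w,x,y,z=st["orientation"]; T=np.eye(4);T[:3,:3]=Ro.from_quat([x,y,z,w]).as_matrix();T[:3,3]=st["tool_pos"]
    M=np.linalg.inv(T@s["hand_eye"]); return M[:3,:3],M[:3,3]
def b2w(p,X):
    X=np.atleast_2d(X)/1.; c,s=np.cos(p[2]),np.sin(p[2])
    return np.c_[p[0]+c*X[:,0]-s*X[:,1],p[1]+s*X[:,0]+c*X[:,1],X[:,2]]
E
python3 - <<'E'
from h import *
import pickle
from scipy.optimize import least_squares
d=pickle.load(open("s0.pkl","rb"))
A=np.array([[-.15,.095,.05],[-.15,-.095,.05],[.082,0,.07]]);a=np.array([[271.75,357.3],[398.75,320],[285.75,223.7]])
B=np.array([[-.15,-.095,.05],[-.15,.095,.05],[.082,0,.07],[.15,-.095,.05]]);b=np.array([[235,275],[245.5,233.75],[355.25,241],[396.25,269.5]])
rg=np.array([[289,315.7],[363.7,298.3]])
def f(p):
    r=[proj(d["scene"],b2w(p,A))-a,proj(d["side"],b2w(p,B))-b,
       proj(d["scene"],b2w(p,[[-.118+p[3],.056,.068],[-.118+p[3],-.056,.068]]))-rg]
    return np.concatenate(r).ravel()
for y0 in(0,.5,-.5):
    r=least_squares(f,[.55,0,y0,0.01]);print(r.x,r.cost,np.round(r.fun,1))
p=r.x
for X in ([-.118+p[3],0,.06],[.082,0,.07]):print(b2w(p,X))
E
```

```text
[ 0.61566576  0.03984788 -0.27760416  0.00915385] 13.10628817601113 [-1.3 -0.7  1.5 -1.2  0.  -1.7 -2.2 -1.5 -1.1 -0.8 -0.5 -1.3  1.   0.1
 -0.3  1.6  0.2 -1.7]
[ 0.61566576  0.03984788 -0.27760416  0.00915385] 13.106288176011953 [-1.3 -0.7  1.5 -1.2  0.  -1.7 -2.2 -1.5 -1.1 -0.8 -0.5 -1.3  1.   0.1
 -0.3  1.6  0.2 -1.7]
[ 0.61566576  0.03984788 -0.27760417  0.00915385] 13.106288176011132 [-1.3 -0.7  1.5 -1.2  0.  -1.7 -2.2 -1.5 -1.1 -0.8 -0.5 -1.3  1.   0.1
 -0.3  1.6  0.2 -1.7]
[[0.51098681 0.06967742 0.06      ]]
[[0.69452637 0.01737559 0.07      ]]
```

```bash
cat >> h.py <<'E'
P=np.array([.61567,.03985,-.2776])
def quat(yaw): return [0,np.cos(yaw/2),np.sin(yaw/2),0]
def W(x,y,z,p=P): return b2w(p,[x,y,z])[0].tolist()
E
python3 - <<'E'
from h import *
from station import ctrl
import pickle
ctrl.move_to(W(-.15,0,.17),quat(P[2])); ctrl.command_gripper(0.0,10)
st=ctrl.get_state();s=ctrl.snapshot("wrist");pickle.dump((s,st),open("w1.pkl","wb"))
print(st["clock"],st["q"],st["tool_pos"],st["opening"],st["contact_force"])
R,t=wristRt(s,st);im=s["pixels"][:,:,::-1].copy()
for X in [(-.15,.095,.05),(-.15,-.095,.05),(.082,0,.07),(-.109,.056,.068),(-.109,-.056,.068)]:
    u=proj(s,b2w(P,X),R,t)[0];print(X,u);cv2.circle(im,tuple(int(v) for v in u),3,(0,0,255),1)
cv2.imwrite("pics/w1.png",im)
E
```

```text
4.1417 [ 1.16710097e-01 -3.18911595e-01  1.87019624e+00 -1.45022866e-05
  1.59032408e+00  1.96515753e+00] [0.47141539 0.08093989 0.16998148] 0.00040005506273619505 [0.54854848 0.14212788 0.42749445]
(-0.15, 0.095, 0.05) [207.28652706 231.46113485]
(-0.15, -0.095, 0.05) [434.84696922 231.57980867]
(0.082, 0, 0.07) [ 321.09637782 -120.36293005]
(-0.109, 0.056, 0.068) [247.64306346 184.41423898]
(-0.109, -0.056, 0.068) [394.44817719 184.48924669]
```

View pics/w1.png

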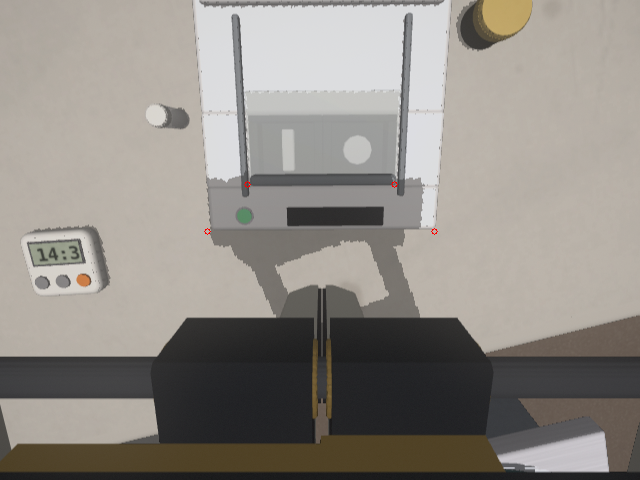

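Run:
```python
from h import *
from station import ctrl
import pickle
s,st=pickle.load(open("w1.pkl","rb"));R,t=wristRt(s,st)
g=np.array([ray(s,u,z,R,t) for u,z in [((210,229),.05),((436,229),.05),((357,150),.034),((288,150),.034),((322,180),.068)]])
m=(b2w([0,0,-P[2]],g-[P[0],P[1],0]));print(np.round(m,4))
d=np.array([(m[0,0]+m[1,0])/2+.15,(m[2,1]+m[3,1])/2]);print("off",d)
Pn=b2w(P,[d[0],d[1],0])[0];P[:2]=Pn[:2]
open("h.py","a").write(f"P=np.array([{P[0]:.5f},{P[1]:.5f},{P[2]}])\n")
fx=lambda:float(np.dot(ctrl.get_state()["contact_force"][:2],[np.cos(P[2]),np.sin(P[2])]))
ctrl.move_straight(W(-.138,0,.10,P),feed=.15);ctrl.move_straight(W(-.138,0,.059,P),feed=.08)
print(ctrl.get_state()["contact_force"]);f0=fx()
ctrl.move_straight(W(-.078,0,.059,P),feed=.06);print(fx()-f0)
x=-.078
while x<-.058:
    x+=.0015;ctrl.move_straight(W(x,0,.059,P),feed=.03);f=fx()-f0;print(round(x,4),round(f,2))
    if abs(f)>7:break
st=ctrl.get_state();print(st["clock"],st["contact_force"])
```

```text
[[-0.1479  0.0926  0.05  ]
 [-0.1478 -0.0958  0.05  ]
 [-0.0842 -0.0298  0.034 ]
 [-0.0843  0.0275  0.034 ]
 [-0.1056 -0.0007  0.068 ]]
off [ 0.00215573 -0.00115871]
[-0.47081872  0.03774146  0.31499432]
0.6560309494790287
-0.0765 -0.22
-0.075 0.27
-0.0735 -0.76
-0.072 0.49
-0.0705 0.82
-0.069 0.2
-0.0675 0.79
-0.066 -0.03
-0.0645 0.77
-0.063 0.29
-0.0615 0.2
-0.06 0.01
-0.0585 0.73
-0.057 0.29
10.125 [-0.19687234 -0.06826295 -0.33042717]
```

Run:
```python
from station import ctrl
import cv2
import numpy as np
a=ctrl.snapshot("side")["pixels"][195:315,205:405,::-1]
b=ctrl.snapshot("wrist")["pixels"][:,:,::-1]
cv2.imwrite("pics/m.png",np.vstack([cv2.resize(a,(500,300),interpolation=cv2.INTER_CUBIC),cv2.resize(b[80:400,70:570],(500,300))]))
```

```text
(no output)
```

View pics/m.png

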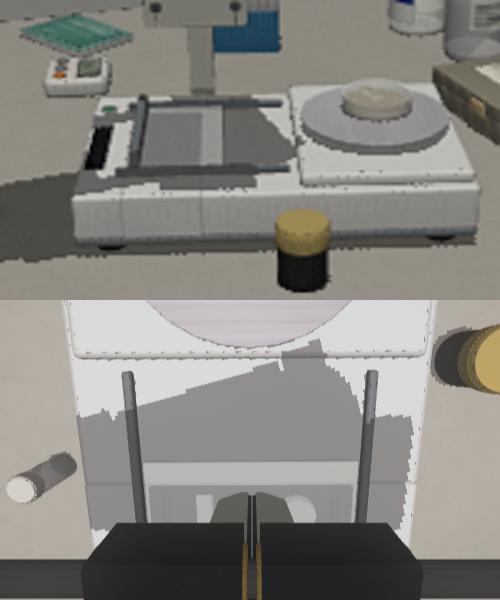

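Run:
```python
from h import *
from station import ctrl
import pickle
s,_=pickle.load(open("w1.pkl","rb"));d=pickle.load(open("s0.pkl","rb"))
M=np.linalg.inv(s["hand_eye"]);st=ctrl.get_state()
for z in(0,-.02,-.084):print(z,proj(s,[0,0,z],M[:3,:3],M[:3,3]))
print(st["tool_pos"],W(-.057,0,.059),st["q"],st["opening"],st["contact_force"],st["clock"])
print(proj(d["side"],st["tool_pos"]),proj(d["side"],st["tool_pos"]+np.array([0,0,.05])))
```

```text
0 [[320.8090869  281.83057968]]
-0.02 [[320.73027044 296.16583185]]
-0.084 [[320.31924766 370.92325304]]
[0.56262907 0.05376474 0.05900558] [0.5608521923666407, 0.05547075434388553, 0.059] [ 5.01423940e-02 -5.93815208e-02  1.82952760e+00 -7.86043646e-06
  1.37143813e+00  1.89853147e+00] 0.00028089222471400666 [-0.2208904   0.21794478 -0.66443777] 10.225
[[286.59992126 246.39688529]] [[285.73859275 223.11656967]]
```

Run:
```python
from h import *
from station import ctrl
ctrl.move_straight(W(-.138,0,.059,P),feed=.15)
st=ctrl.get_state();s=ctrl.snapshot("side");s2=ctrl.snapshot("scene")
print(st["clock"],st["tool_pos"],proj(s,st["tool_pos"]),proj(s2,st["tool_pos"]))
ims=[]
for k in(s,s2):
    u=proj(k,st["tool_pos"])[0].round().astype(int);im=k["pixels"][:,:,::-1].copy();im[u[1],u[0]]=(0,0,255)
    ims.append(cv2.resize(im[u[1]-60:u[1]+30,u[0]-50:u[0]+50],None,fx=4,fy=4,interpolation=cv2.INTER_NEAREST))
cv2.imwrite("pics/m2.png",np.hstack(ims))
```

```text
10.9167 [0.48527966 0.07591542 0.05931197] [[246.14411691 247.09473902]] [[334.36901653 324.58743632]]
```

View pics/m2.png

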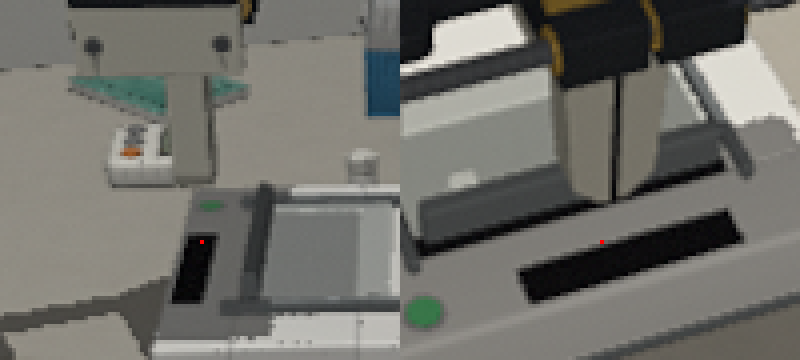

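Run:
```python
from h import *
import pickle
from scipy.optimize import least_squares
d=pickle.load(open("s0.pkl","rb"));T=np.array([.48528,.07592,.05931])
a=np.array([246.14-1.5,247.1-14.5]);b=np.array([334.4+2.5,324.6-10.2])
r=least_squares(lambda X:np.r_[proj(d["side"],X)[0]-a,proj(d["scene"],X)[0]-b],T)
print(r.x-T,r.fun, b2w([0,0,-P[2]],r.x-T))
for z in(.01,.02,.03):print(proj(d["side"],T+[0,0,z])[0]-proj(d["side"],T)[0],proj(d["scene"],T+[0,0,z])[0]-proj(d["scene"],T)[0])
```

```text
[-0.00403308  0.00107651  0.02860125] [-1.6706446   1.32145681 -0.83705495 -1.17342148] [[-4.17369669e-03 -6.99648023e-05  2.86012518e-02]]
[-0.3585495 -4.5853485] [ 0.1759771  -4.68190516]
[-0.72046089 -9.21369085] [ 0.35512358 -9.44813252]
[ -1.08578167 -13.88563457] [  0.53752586 -14.30098077]
```

```bash
sed -i '/^def W/d' h.py
cat >> h.py <<'E'
def W(x,y,z): return b2w(P,[x,y,z])[0].tolist()
E
python3 - <<'E'
from h import *
from station import ctrl
ax=np.array([np.cos(P[2]),np.sin(P[2])])
F=lambda:(lambda c:np.array([c[:2]@ax,c[2]]))(np.array(ctrl.get_state()["contact_force"]))
f0=F();z=.0593
for z in(.045,.04,.037,.0345,.0325):
    ctrl.move_straight(W(-.138,0,z),feed=.06);f=F()-f0;print(z,f.round(2))
    if f[1]>3: z+=.003;ctrl.move_straight(W(-.138,0,z));break
f0=F();x=-.138
while x<-.052:
    x+=.006 if x<-.082 else .002
    ctrl.move_straight(W(x,0,z),feed=.06);f=F()-f0;print(round(x,4),f.round(2),end=" ")
    if abs(f[0])>6:break
st=ctrl.get_state();print(st["clock"],st["tool_pos"])
E
```

```text
0.045 [-0.8   0.63]
0.04 [-1.23  0.08]
0.037 [-1.53 -0.56]
0.0345 [-0.98  0.22]
0.0325 [-1.35 -0.07]
-0.132 [ 0.68 -0.45] -0.126 [0.29 0.99] -0.12 [0.52 0.19] -0.114 [ 0.65 -0.43] -0.108 [-0.16 -0.18] -0.102 [0.28 0.01] -0.096 [0.94 1.48] -0.09 [ 0.25 -0.13] -0.084 [ 0.38 -0.58] -0.078 [0.78 0.1 ] -0.076 [0.41 0.15] -0.074 [ 0.12 -0.71] -0.072 [-12.79   7.07] 15.65 [0.54696403 0.05823794 0.03238888]
```

Run:
```python
from h import *
from station import ctrl
ctrl.move_straight(W(-.080,0,.0335),feed=.1)
ctrl.move_straight(W(-.135,-.0286,.075),feed=.2)
st=ctrl.get_state();s=ctrl.snapshot("wrist");s2=ctrl.snapshot("side");R,t=wristRt(s,st);print(st["clock"],st["contact_force"])
im=s["pixels"][:,:,::-1].copy()
for X in [(-.0864,-.0286,.034),(-.058,.056,.068),(-.058,-.056,.068)]:
    u=proj(s,b2w(P,X),R,t)[0];print(u);im=cv2.circle(im,tuple(int(v) for v in u),3,(0,0,255),1)
a=cv2.resize(s2["pixels"][195:305,215:375,::-1],None,fx=2.5,fy=2.5)
a=cv2.copyMakeBorder(a,0,480-a.shape[0],0,0,cv2.BORDER_CONSTANT)
cv2.imwrite("pics/m3.png",np.hstack([im[:,130:530],a]))
```

```text
16.425 [ 1.10153752  0.02411115 -0.97539167]
[321.22356132 183.87213486]
[153.43793882 134.29859086]
[375.4765975  134.37216824]
```

View pics/m3.png

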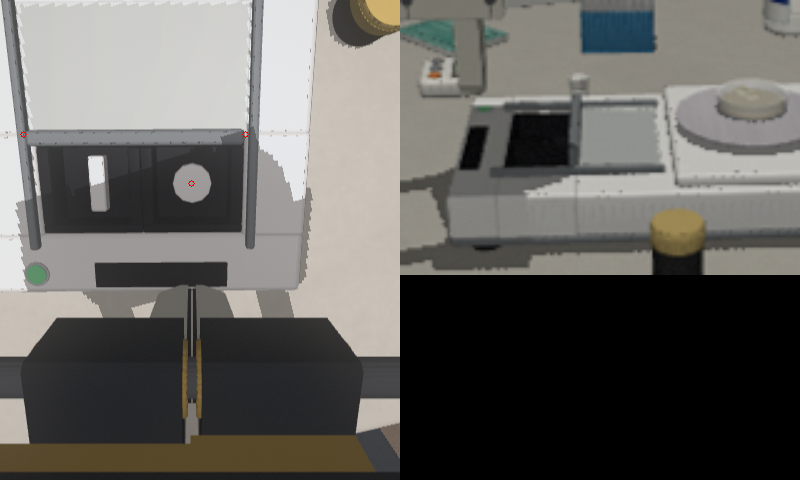

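Run:
```python
from h import *
from station import ctrl
kx,ky=-.0864,-.0286
ctrl.move_straight(W(kx,ky,.060),feed=.2)
ctrl.move_straight(W(kx,ky,.014),feed=.1)
f0=np.array(ctrl.get_state()["contact_force"]);z=.014;print(f0)
while z>-.010:
    z-=.001;ctrl.move_straight(W(kx,ky,z),feed=.02);f=np.array(ctrl.get_state()["contact_force"])-f0;print(round(z,4),f.round(1))
    if f[2]>9 or np.hypot(f[0],f[1])>8:break
ctrl.hold(.2);st=ctrl.get_state();print(st["contact_force"],st["tool_pos"],st["clock"])
if f[2]>9:
    ctrl.move_straight(W(kx,ky,.060),feed=.12);print(ctrl.get_state()["clock"])
```

```text
[ 0.52697632 -0.39596355 -0.5436995 ]
0.013 [-0.8 -0.3  0.2]
0.012 [-0.4  0.4  1. ]
0.011 [ 0.2  0.9 -0.1]
0.01 [-1.6  0.9  0.3]
0.009 [-0.7  0.9 -0.4]
0.008 [-1.1  0.7  0.5]
0.007 [-0.4  0.4  0.6]
0.006 [0.2 0.6 0.3]
0.005 [-0.7 -0.7  0.2]
0.004 [-0.4  0.7  0.8]
0.003 [-0.7 -0.4  0.2]
0.002 [-1.1  0.2  1.1]
0.001 [-0.8  0.7  3.4]
-0.0 [-0.2  0.7  3.3]
-0.001 [-0.8  0.7  3.9]
-0.002 [-0.1  0.   3.3]
-0.003 [0.7 0.  5.8]
-0.004 [-4.2  0.8 12.7]
[-3.2225326   0.20542459 11.17945247] [ 0.52670422  0.03430739 -0.00336265] 22.2417
22.925
```

Run:
```python
from h import *
from station import ctrl
ax=np.array([np.cos(P[2]),np.sin(P[2])])
F=lambda:(lambda c:np.array([c[:2]@ax,c[2]]))(np.array(ctrl.get_state()["contact_force"]))
ctrl.move_straight(W(-.025,0,.060),feed=.2)
f0=F();ctrl.move_straight(W(-.025,0,.0285),feed=.1);print((F()-f0).round(1))
ctrl.move_straight(W(-.094,0,.0285),feed=.08);print((F()-f0).round(1));x=-.094
while x>-.118:
    x-=.002;ctrl.move_straight(W(x,0,.0285),feed=.04);f=F()-f0;print(round(x,4),f.round(1))
    if abs(f[0])>6:break
ctrl.move_straight(W(x+.008,0,.0285),feed=.1)
ctrl.move_straight(W(x+.02,0,.12),feed=.2)
ctrl.move_straight(W(-.16,0,.15),feed=.25)
st=ctrl.get_state();s=ctrl.snapshot("wrist");R,t=wristRt(s,st);print(st["clock"])
im=s["pixels"][:,:,::-1].copy()
for X in [(-.118,.056,.068),(-.118,-.056,.068)]:
    u=proj(s,b2w(P,X),R,t)[0];print(u);im=cv2.circle(im,tuple(int(v) for v in u),3,(0,0,255),1)
a=ctrl.snapshot("scene")["pixels"][185:375,210:410,::-1]
a=cv2.copyMakeBorder(cv2.resize(a,None,fx=2,fy=2),0,100,0,0,cv2.BORDER_CONSTANT)
cv2.imwrite("pics/m4.png",np.hstack([im[:,130:530],a]))
```

```text
[ 0.3 -0.1]
[0.2 0.3]
-0.096 [0.6 0.8]
-0.098 [ 0.2 -0.2]
-0.1 [0.9 0.7]
-0.102 [-0.7  0.3]
-0.104 [0.1 0.8]
-0.106 [-0.1  1.2]
-0.108 [ 8.  -3.3]
27.9583
[242.14830832 185.29093635]
[399.93264285 185.48248447]
```

View pics/m4.png

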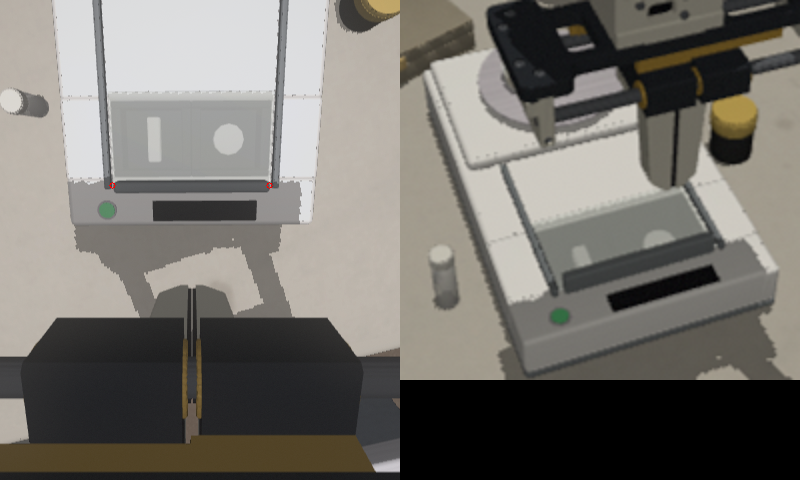

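The shutter is fully forward: the ridge sits on its predicted shut marks at row 185, and both wells are covered. The key is up, and nothing is touching the robot.

```bash
python3 -c "
from station import ctrl
print(ctrl.finish_job())"
```

```text
the job is handed in; nothing more can be done
None
```

I opened the shutter fully, pressed the round tare key to its stop and released it, then closed the shutter over the wells. The job was handed in at about 28 s; the dish was hidden behind the gripper in the last picture, so I did not re-check it, but no finger went near the pan.

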